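Load the potato washer and run its rinse stick

ROBOT

A 6-joint arm with a two-finger parallel gripper is mounted at the origin on the work surface. World frame = base frame: x ahead of the robot, y to its left, z up, the work surface at z = 0. Lengths are in m, angles in rad, forces in N, time in s.
With the tool pointing down it reaches from about 0.425 to 0.925 m from the base axis. Payload 12.5 kg.
Tool frame: the origin (TCP) lies at the very end of the fingers, on their centre line; the grasp point (between the pads) lies 19 mm behind it; z points along the fingers, x is the direction in which the jaws open and shut, and the axes are right-handed (so a half turn about z gives the same grasp; the last joint's range is limited). The gripper opens to 85 mm and grips with 20 to 120 N. Pads are 22 mm wide; open, the fingers measure 114 mm over their backs; the gripper's body (76 mm by 85 mm) begins 54 mm behind the grasp point. The pads swing forward as they close: fully open they stand 13 mm farther back than shut.
Start: joints at [-1.453, 0.491, 1.559, -0, 1.092, -0.106], TCP at [0.139, -0.609, 0.231] pointing down, gripper open.
Joint ranges: [-3.1, 3.1], [-0.84, 2.19], [0.05, 2.79], [-1.13, 4.28], [0.06, 2.93], [-2.69, 2.69]. Speed limits (rad/s): [2.22, 2.22, 2.79, 3.14, 3.14, 3.14].

INTERFACE

Orientations are given as a unit quaternion [x, y, z, w].
In Python, from bench import r, vision gives the robot as it stands. The module is installed in compiled form; this text tells all that it offers.
- The arm moves only by the shell command python3 -m handwheel 'ROWS' [FORCE]. ROWS is a JSON object of lists of equal length, an entry for each row: "delta_pos": the shift along the tool's x, y, z as a fraction of full scale, a list of three; "dr": the turn, a rotation vector about the tool's x, y, z as a fraction of full scale, a list of three; "hand": the opening, from 0 (shut) to 1 (fully open). In form: {"delta_pos": [[dx, dy, dz], ...], "dr": [[ax, ay, az], ...], "hand": [hand, ...]}. A call has 1 to 12 rows; each row shifts and turns the pose as measured when the row begins, along the tool's axes as they then stand; what a row does not reach is not made up. Full scale, the value 1, is 400 mm for a shift and 90 degrees for a turn. A row lasts 1/12 s, in which the tool goes at most 41.7 mm and 7.16 degrees, less where a joint would pass 70% of its speed; a pose out of reach is approached as far as the arm can. A call with a number of a shift or a turn outside -1 to 1 is refused whole. A call with a gripper value outside its range is refused whole. The fingers move at their own pace and stop on an object; FORCE is the grip in N (left out, the last holds). Time passes only in rows, so rows that do not move let the fingers close. It gives the time, the measured TCP pose, the force and the opening at its end, in the units of the state.
- r.read_state(): the state, without advancing time (a new reading comes with each control period).
- vision.snapshot(name): name is "side" or "top"; returns (picture, depth): 384x512x3 uint8, red, green, blue; 384x512 float32, m along the optical axis (not along the pixel's ray), 0 where there is no reading.
- vision.camera_params(name): a dict with "K" (3x3 intrinsics, pixels), "k1" (the pictures are not rectified: a ray, as slopes to the right and down, at radius r is drawn at 1 + k1 r^2 times it, then the intrinsics apply), "rvec" (rotation vector, rad) and "tvec" (3), from world to camera coordinates, as OpenCV has them. Camera axes: x right, y down, z forward; pixel columns grow to the right and rows downward; lengths in m; the calibration is good to about 2 mm. A picture is of the moment at which its call begins. camera_params takes no time and is no camera call.
- r.job_done(): hands the job in, once; it reports no verdict.
The state is a dict: "time_s": time; "qpos": joint angles; "joint_velocities": joint speeds; "joint_torque": joint torques, N m; "tool_pos": TCP position; "orientation": TCP orientation; "force": force on the tool from outside, world axes, zero at the start; "ft_torque": the same for the moment, N m; "gripper_width": opening from 0.0 (shut) to 1.0 (fully open).
Only numpy, scipy, OpenCV 4.12 (cv2) and the standard library are available. Lean on these libraries where they do the work, as an engineer would, in place of code of your own. Each camera call takes 0.05 s, during which the arm holds its last target. There are 200 camera calls.

TASK

Lift the white bin straight up out of its wooden organiser frame, tip its three small potatoes into the washer's steel bowl, and set the empty bin upright on the slate-blue silicone pad. Then tilt the washer's black-knobbed stick well over towards the green mark, never towards the orange or blue one, hold it there for at least one full second, and let it spring back to the middle. Leave the blender container, the spice jar and the pliers where they are.

Things in the scene. Friction and masses are not known exactly. Their poses are not given: they have to be found in the camera images.
- washer: Countertop vegetable washer, fixed: grey deck 190 (x) x 360 (y) mm, top 50 mm above the counter. Origin: centre of the underside, on the counter. x points away from the robot when yaw is 0, z up. The open steel bowl stands at its +y end, the control stick at its -y end.
- bowl_floor (a point): Centre of the washer bowl's inner floor, 55 mm above the counter. The bowl is round, open on top, inner radius 50 mm at the floor and 84 mm at the rim, its rim 70 mm above this point (125 mm above the counter), wall 4 mm.
- stick_pivot (a point): Fixed point about which the control stick tilts, 5 mm above the washer's deck, in a low black boot 24 mm high (no obstacle). The stick tilts any way, up to 0.45 rad (26 degrees) in the washer's x and y; springs (0.7 N m per rad, about 3 N at the knob when 20 degrees over) bring it back upright without overshoot when let go.
- knob (a point): Centre of the stick's black ball knob, 36 mm in diameter, 85 mm above stick_pivot when centred (140 mm above the counter), on a 14 mm shaft. Well over means that the knob, seen from above, is within 30 mm of the centre of the mark (some 14 degrees of tilt or more).
- mark_green: Green disc, 24 mm across, 4 mm high, fixed on the deck 50 mm from stick_pivot: the rinse direction. Origin: centre of its underside. The three discs stand on the -y, +y and +x sides of the stick (washer axes), which is which changes.
- mark_orange: Orange disc like the green one: a direction not to be used.
- mark_blue: Blue disc like the green one: a direction not to be used.
- frame: Light wooden organiser frame, fixed. Origin: on the counter, under the centre of its front pocket. Pocket 130 (x) x 100 (y) mm inside, floor 4 mm thick, walls 6 mm thick and 40 mm high; the frame goes from -71 to +131 mm in x (a rear pocket with a grey closed insert lies at +x) and +-56 mm in y.
- bin: White lift-out bin, loose, about 0.16 kg, snug in the frame's front pocket with 2 mm of play each side, standing on the pocket's floor, its axes along the frame's. 126 (x) x 96 (y) mm, side and back walls 60 mm high, 4 mm thick. Origin: centre of its underside, x towards the red tab, z up. Its -x wall is a chute sloping outwards at 45 degrees.
- tab (a point): Place to grip the bin's upright red tab, at x = +60, y = 0, z = 92 mm of the bin. The tab is 12 mm thick (bin x), 45 mm wide (bin y), its top 23 mm above this point; pinch it across its thickness from above.
- lip (a point): Middle of the bin's pouring lip, the top edge of the chute, at x = -63, y = 0, z = 46 mm of the bin. Tip the bin, lip down, by some 75 to 85 degrees and the potatoes roll out over it, away from the tab.
- potato0: Small brown potato, rigid, 40 mm thick and 46 mm long, 35 g, loose in the bin at the start. Origin: its centre.
- potato1: Small brown potato, rigid, 40 mm thick and 46 mm long, 35 g, loose in the bin at the start. Origin: its centre.
- potato2: Small brown potato, rigid, 40 mm thick and 46 mm long, 35 g, loose in the bin at the start. Origin: its centre.
- pad: Hard slate-blue silicone base pad, fixed, 170 (x) x 150 (y) x 8 mm. Origin: centre of the underside, on the counter.
- blender_jar: Tall clear blender container, loose bystander, 130 mm across at the rim, 210 mm high, a black handle at -x reaching 106 mm from its axis. Origin: centre of its underside.
- spice_jar: Amber glass spice jar with screw lid, loose bystander, 50 mm across, 95 mm high. Origin: centre of its underside.
- pliers: Pliers with red grips lying flat, loose bystander, 180 mm long along x, 66 mm wide, 14 mm high. Origin: on the counter under the pivot, 107 mm from the grip ends.

How it is judged:
By the outcome, as a careful person would: the job done as asked, in the order asked, and still so for the second after the job is handed in, with the robot touching nothing.
It also fails if it takes over 72 s, if anything falls off the work surface, if the arm or the gripper's body presses on something with over 40 N, if the wrist force passes 120 N, or if a joint passes its speed limit or range.

## Working session

There is one attempt and no reset: what is moved stays moved. The work goes in short steps, Python scripts to look and compute and a shell command to move; the robot and the scene stay as the last step left them, time stands still between calls to the robot, and variables do not carry over. Pictures are saved under pics/ and viewed, about 8 in all and at most 12, crops included, and the job is handed in when it is done.

```bash
mkdir -p pics; cat > h.py <<'E'
import numpy as np, cv2
from bench import r, vision
def cam(n):
    p=vision.camera_params(n); R=cv2.Rodrigues(np.array(p["rvec"],float))[0]
    return np.array(p["K"],float),float(p["k1"]),R,np.array(p["tvec"],float).ravel()
def ray(n,u,v):
    K,k1,R,t=cam(n)
    d=np.array([(u-K[0,2])/K[0,0],(v-K[1,2])/K[1,1]]); s=d.copy()
    for _ in range(20): s=d/(1+k1*(s@s))
    return -R.T@t, R.T@np.array([s[0],s[1],1])
def at_z(n,u,v,z):
    o,d=ray(n,u,v); return o+d*(z-o[2])/d[2]
def at_d(n,u,v,depth):
    o,d=ray(n,u,v); return o+d*depth
def proj(n,P):
    K,k1,R,t=cam(n); c=R@np.array(P)+t; s=c[:2]/c[2]; s=s*(1+k1*(s@s)); return K[0,0]*s[0]+K[0,2],K[1,1]*s[1]+K[1,2]
def snap(n,f,crop=None,sc=1.5):
    im,d=vision.snapshot(n); np.savez('/tmp/%s.npz'%f,im=im,d=d)
    if crop: im=im[crop[1]:crop[3],crop[0]:crop[2]]
    cv2.imwrite('pics/%s.png'%f,cv2.resize(im[:,:,::-1],None,fx=sc,fy=sc,interpolation=cv2.INTER_CUBIC)); return d
E
python3 - <<'E'
from h import *
s=r.read_state(); print(s)
snap('top','top0'); snap('side','side0')
for n in('top','side'): print(n,cam(n)[0].round(1).tolist(),ray(n,256,192))
E
```

```text
{'time_s': 0.0, 'qpos': array([-1.45260506e+00,  4.91557619e-01,  1.55943294e+00,  1.50558570e-05,
        1.09171822e+00, -1.05588424e-01]), 'joint_velocities': array([ 0.00119008, -0.00044966,  0.00046326,  0.00028152,  0.00050825,
        0.00098008]), 'joint_torque': array([ 4.22050958e-03, -6.18446231e+01, -2.61591464e+01,  3.56820851e-05,
        4.06937688e-03, -3.11818189e-05]), 'tool_pos': array([ 0.13870414, -0.60918699,  0.23073464]), 'orientation': array([ 7.81635942e-01, -6.23734673e-01, -3.92394604e-04, -3.96866085e-04]), 'force': array([ 0.18404246, -0.09202263,  0.29967371]), 'ft_torque': array([-0.0123214 , -0.00439075, -0.01828302]), 'gripper_width': 0.9984908073380188}
top [[382.8, 0.0, 257.6], [0.0, 382.8, 200.2], [0.0, 0.0, 1.0]] (array([ 0.43929756, -0.08377054,  1.25474857]), array([ 0.13710991,  0.00764546, -0.99076601]))
side [[396.3, 0.0, 253.4], [0.0, 396.3, 192.5], [0.0, 0.0, 1.0]] (array([0.12516279, 0.37713702, 0.94787918]), array([ 0.43444837, -0.4550001 , -0.77735145]))
```

View pics/top0.png

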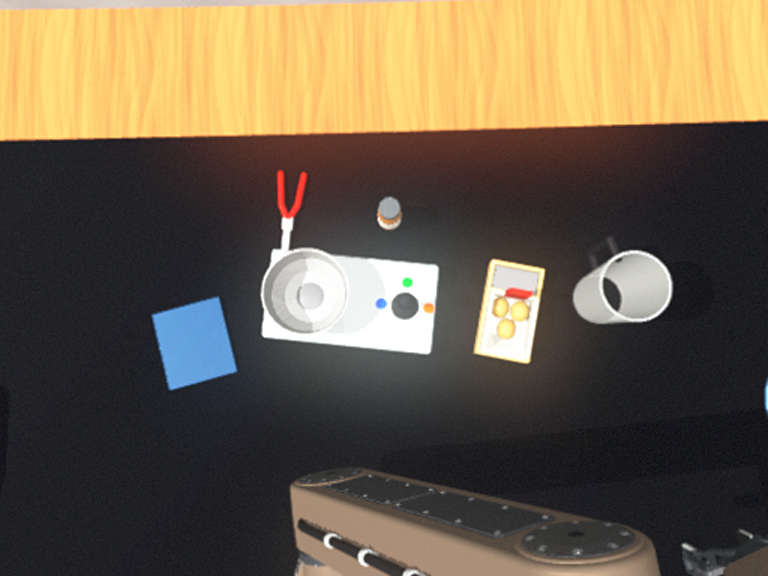

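View pics/side0.png

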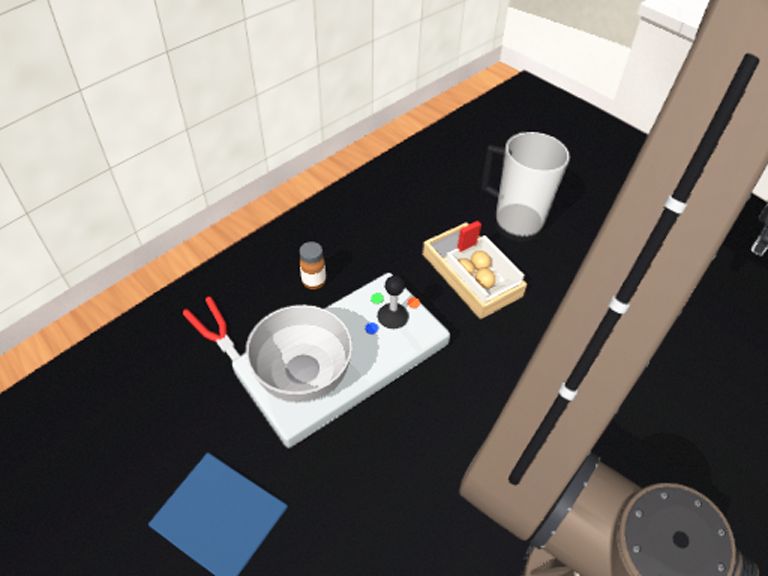

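The top view shows the washer at (350,300) with its green mark on the far +x side at (407,283), orange at (429,308) and blue at (381,304). The frame and bin are at (510,311), the pad is at (195,343), and the blender jar is just right of the frame. I'll take an enlarged crop for precise pixels.

```bash
python3 - <<'E'
from h import *
im=np.load('/tmp/top0.npz')['im']
c=im[150:255,165:370]
cv2.imwrite('pics/crop0.png',cv2.resize(c[:,:,::-1],(800,410),interpolation=cv2.INTER_CUBIC))
# masks
hsv=cv2.cvtColor(im,cv2.COLOR_RGB2HSV).astype(int); H,S,V=hsv[...,0],hsv[...,1],hsv[...,2]
def blob(n,m,sub):
    m=m.astype(np.uint8); 
    k,l,st,ce=cv2.connectedComponentsWithStats(m)
    for i in range(1,k):
        if st[i,4]>15: 
            pts=np.argwhere(l==i)[:,::-1].astype(np.float32)
            print(n,st[i].tolist(),ce[i].round(1),'z%.3f'%sub,at_z('top',*ce[i],sub).round(4), at_d('top',*ce[i],float(np.median(np.load('/tmp/top0.npz')['d'][l==i]))).round(4))
            if n=='pad': print([at_z('top',*p,sub)[:2].round(4).tolist() for p in cv2.boxPoints(cv2.minAreaRect(pts))])
blob('pad',(H>95)&(H<125)&(S>120)&(V>60),.008)
blob('green',(H>45)&(H<85)&(S>120)&(V>60),.054)
blob('red/or',((H<12)|(H>172))&(S>180)&(V>100)&(np.arange(384)[:,None]>110),.115)
E
```

```text
pad [101, 197, 57, 63, 2517] [129.  228.5] z0.008 [0.5021 0.3413 0.008 ] [0.5021 0.3413 0.0079]
[[0.5697, 0.4402], [0.6046, 0.2881], [0.4342, 0.2443], [0.4007, 0.3942]]
pad [251, 199, 6, 6, 29] [253.6 201.7] z0.008 [ 0.5799 -0.0655  0.008 ] [ 0.5746 -0.0662  0.0546]
[[0.5891, -0.0572], [0.5887, -0.0736], [0.5722, -0.0732], [0.5726, -0.0569]]
pad [510, 253, 2, 22, 23] [510.3 263.2] z0.008 [ 0.3643 -0.8748  0.008 ] [ 3.638e-01 -8.794e-01  8.000e-04]
[[0.3962, -0.8773], [0.3961, -0.8804], [0.3306, -0.8735], [0.3306, -0.8705]]
green [269, 185, 6, 6, 30] [271.3 187.8] z0.054 [ 0.6177 -0.1232  0.054 ] [ 0.6176 -0.1232  0.0549]
red/or [185, 113, 20, 32, 287] [193.  128.7] z0.115 [0.7974 0.1134 0.115 ] [0.8297 0.1312 0.0121]
red/or [338, 193, 16, 6, 60] [345.  195.3] z0.115 [ 0.5805 -0.3413  0.115 ] [ 0.5802 -0.3406  0.1179]
```

View pics/crop0.png

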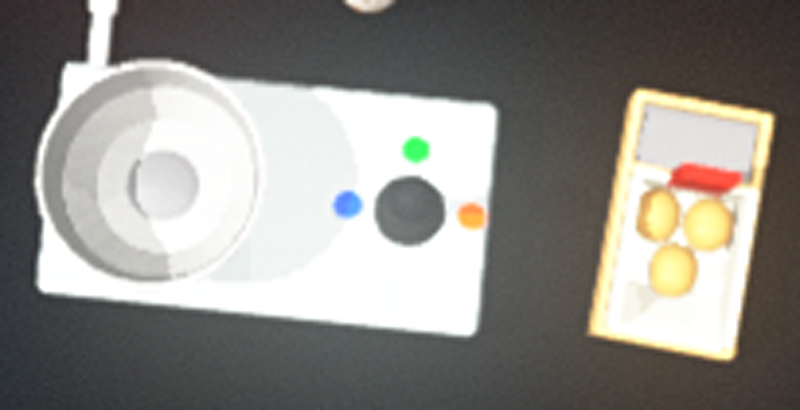

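```bash
python3 - <<'E'
from h import *
s=800/205
def P(u,v,z): return at_z('top',165+(u+.5)/s-.5,150+(v+.5)/s-.5,z)[:2]
D=[P(497,104,.05),P(474,335,.05),P(38,291,.05)]
print('deck',np.round(D,4), [np.linalg.norm(D[0]-D[1]),np.linalg.norm(D[1]-D[2])], 'centre',(D[0]+D[2])/2)
d=D[2]-D[1];print('deck yaw',np.degrees(np.arctan2(d[1],d[0]))-90)
g,b,o=P(416,149,.054),P(348,205,.054),P(472,216,.054);print('g,b,o',g,b,o,'pivot',(b+o)/2,'yaw b-o',np.degrees(np.arctan2(*(b-o)[::-1]))-90,np.linalg.norm(b-o),np.linalg.norm(g-(b+o)/2))
print('bowl rim c',P(149,171,.125),'floor',P(166,185,.055))
F=[P(635,88,.04),P(774,114,.04),P(735,359,.04),P(588,334,.04)]
for i in range(4):
    e=F[(i+1)%4]-F[i]; print('F',F[i].round(4),np.linalg.norm(e).round(4),np.degrees(np.arctan2(e[1],e[0])).round(1))
c=np.mean(F,0); x=(F[0]+F[1]-F[2]-F[3]); x/=np.linalg.norm(x); print('frame yaw',np.degrees(np.arctan2(x[1],x[0])),'pocket c',c-.03*x,'tab',c+.03*x, 'tabface ends',P(675,165,.115),P(742,172,.115))
# tab by depth
z=np.load('/tmp/top0.npz');dd=z['d']
L=[]
for v in range(188,204):
  for u in range(332,360):
    if dd[v,u]>0:
      p=at_d('top',u,v,float(dd[v,u]))
      if p[2]>.107:L.append(p)
L=np.array(L);print(len(L),L.mean(0),cv2.minAreaRect(L[:,:2].astype(np.float32)*1000))
z=np.load('/tmp/side0.npz');dd=z['d'];L=[]
for v in range(140,175):
  for u in range(295,330):
    if dd[v,u]>0:
      p=at_d('side',u,v,float(dd[v,u]))
      if p[2]>.075:L.append(p)
L=np.array(L);print(len(L),L.mean(0),L[:,2].max(),cv2.minAreaRect(L[:,:2].astype(np.float32)*1000))
# knob in side
print('knob side',at_z('side',394/1.5,285/1.5,.14),'jar')
from scipy.spatial.transform import Rotation as R
print(R.from_quat(r.read_state()['orientation']).as_matrix().round(3))
E
```

```text
deck [[ 0.6538 -0.1904]
 [ 0.4663 -0.1656]
 [ 0.51    0.1847]] [np.float64(0.1891304672077802), np.float64(0.35294923635004327)] centre [ 0.58191451 -0.00284752]
deck yaw -7.113241417876949
g,b,o [ 0.61769128 -0.12306252] [ 0.57327784 -0.06682961] [ 0.56192239 -0.1667576 ] pivot [ 0.56760011 -0.1167936 ] yaw b-o -6.483074261255965 0.10057111908846013 0.05048192137486716
bowl rim c [0.59513721 0.08346291] floor [0.59302153 0.08014108]
F [ 0.6661 -0.3052] 0.1154 -102.3
F [ 0.6416 -0.418 ] 0.2035 168.0
F [ 0.4425 -0.3757] 0.1195 79.0
F [ 0.4652 -0.2584] 0.2063 -13.1
frame yaw -12.577203020602878 pocket c [ 0.52456076 -0.33278203] tab [ 0.58312096 -0.34584733] tabface ends [ 0.59131793 -0.31955226] [ 0.58464326 -0.37049304]
71 [ 0.58143499 -0.34359131  0.11851782] ((581.9743041992188, -344.5398864746094), (43.85662841796875, 12.62266731262207), 78.29753875732422)
173 [ 0.58081436 -0.33947356  0.10213163] 0.12264344550604811 ((582.8450317382812, -343.14447021484375), (47.50650405883789, 14.217710494995117), 75.71926879882812)
knob side [ 0.56939322 -0.11323391  0.14      ] jar
[[ 0.222 -0.975 -0.   ]
 [-0.975 -0.222  0.001]
 [-0.001 -0.    -1.   ]]
```

```bash
python3 -m handwheel '{"delta_pos":[[0.066,-0.069,0],[0.066,-0.069,0],[0.066,-0.069,0],[0.066,-0.069,0],[0.066,-0.069,0],[0.066,-0.069,0],[0.066,-0.069,0],[0.066,-0.069,0],[0.066,-0.069,0],[0.066,-0.069,0],[0.066,-0.069,0],[0.066,-0.069,0]],"dr":[[0,0,0],[0,0,0],[0,0,0],[0,0,0],[0,0,0],[0,0,0],[0,0,0],[0,0,0],[0,0,0],[0,0,0],[0,0,0],[0,0,0]],"hand":[1,1,1,1,1,1,1,1,1,1,1,1]}'
cat > st.py <<'E'
from h import *
from scipy.spatial.transform import Rotation as R
import sys,json
def st():
    s=r.read_state(); M=R.from_quat(s['orientation']).as_matrix()
    with open('/tmp/log.jsonl','a') as f: f.write(json.dumps([s['qpos'].tolist(),s['tool_pos'].tolist(),s['orientation'].tolist()])+'\n')
    print('t%.2f'%s['time_s'],'q',s['qpos'].round(3),'p',s['tool_pos'].round(4),'F',s['force'].round(1),'w%.3f'%s['gripper_width'],'yawx %.2f'%np.degrees(np.arctan2(M[1,0],M[0,0])),'z',M[:,2].round(3))
    return s,M
if __name__=='__main__':
    s,M=st()
    if len(sys.argv)>3: print('tool shift frac',(M.T@(np.array(sys.argv[1:4],float)-s['tool_pos'])/.4).round(4))
E
python3 st.py .582 -.344 .231; python3 -c "
from h import *
print('jar rim',at_z('top',622/1.5,287/1.5,.21))"
```

```text
time_s: 1.1
tool_pos: [0.4951, -0.8194, 0.2232]
orientation: [0.78, -0.626, 0.0, -0.0]
force: [0.2, -1.0, 0.5]
gripper_width: 1.007
t1.10 q [-1.097e+00  1.205e+00  8.700e-02  1.000e-03  1.850e+00  2.580e-01] p [ 0.4951 -0.8194  0.2232] F [ 0.2 -1.   0.5] w1.007 yawx -77.57 z [ 0.001  0.    -1.   ]
tool shift frac [-1.1139 -0.4682 -0.0191]
jar rim [ 0.57505725 -0.50989051  0.21      ]
```

I mis-signed that shift. Nothing was touched, but the arm went outward, so I'm coming back round the jar and above it.

```bash
python3 -m handwheel '{"delta_pos":[[-0.07,0.04,-0.02],[-0.086,0.023,-0.02],[-0.086,0.023,-0.02],[-0.086,0.023,-0.01],[-0.086,0.023,-0.01],[-0.086,0.023,0],[-0.086,0.023,0],[-0.06,-0.07,0],[-0.06,-0.07,0],[-0.06,-0.07,0],[-0.06,-0.07,0],[-0.06,-0.07,0]],"dr":[[0,0,0],[0,0,0],[0,0,0],[0,0,0],[0,0,0],[0,0,0],[0,0,0],[0,0,0],[0,0,0],[0,0,0],[0,0,0],[0,0,0]],"hand":[1,1,1,1,1,1,1,1,1,1,1,1]}'
python3 st.py .582 -.344 .231; python3 -c "
from h import *
print('jar rim',at_z('top',637/1.5,286/1.5,.21),'handle',at_z('top',600/1.5,245/1.5,.17))"
```

```text
time_s: 2.1
tool_pos: [0.5077, -0.4917, 0.211]
orientation: [0.777, -0.629, -0.005, -0.002]
force: [0.3, -0.6, -0.7]
gripper_width: 1.003
t2.10 q [-0.864  0.633  1.349  0.003  1.171  0.495] p [ 0.5077 -0.4917  0.211 ] F [ 0.3 -0.6 -0.7] w1.003 yawx -77.95 z [-0.005  0.011 -1.   ]
tool shift frac [-0.3229 -0.2586 -0.0471]
jar rim [ 0.57622386 -0.5370671   0.21      ] handle [ 0.66223345 -0.49021188  0.17      ]
```

```bash
python3 -m handwheel '{"delta_pos":[[-0.06,0,-0.03],[-0.07,-0.03,-0.02],[-0.07,-0.05,-0.01],[-0.06,-0.06,0],[-0.03,-0.06,0],[-0.01,-0.03,0],[0,0,0],[0,0,0],[0,0,0],[0,0,0],[0,0,0],[0,0,0]],"dr":[[0,0,0],[0,0,0],[0,0,0],[0,0,0],[0,0,0],[0,0,-0.079],[0,0,-0.079],[0,0,-0.079],[0,0,-0.079],[0,0,-0.079],[0,0,-0.079],[0,0,-0.079]],"hand":[1,1,1,1,1,1,1,1,1,1,1,1]}'
python3 st.py .582 -.344 .2
python3 - <<'E'
from h import *
d=snap('side','side1'); 
for n,P in [('jar',(.576,-.537,0))]: print(n,proj('side',P))
E
```

```text
time_s: 3.1
tool_pos: [0.5792, -0.3374, 0.2331]
orientation: [0.971, -0.238, -0.008, -0.007]
force: [-0.3, -0.5, -0.7]
gripper_width: 0.997
t3.10 q [-0.629  0.562  1.423  0.008  1.176 -0.152] p [ 0.5792 -0.3374  0.2331] F [-0.3 -0.5 -0.7] w0.997 yawx -27.48 z [-0.011  0.018 -1.   ]
tool shift frac [0.0154 0.0123 0.0823]
jar (np.float64(346.67762346127165), np.float64(148.86466670792612))
```

View pics/side1.png

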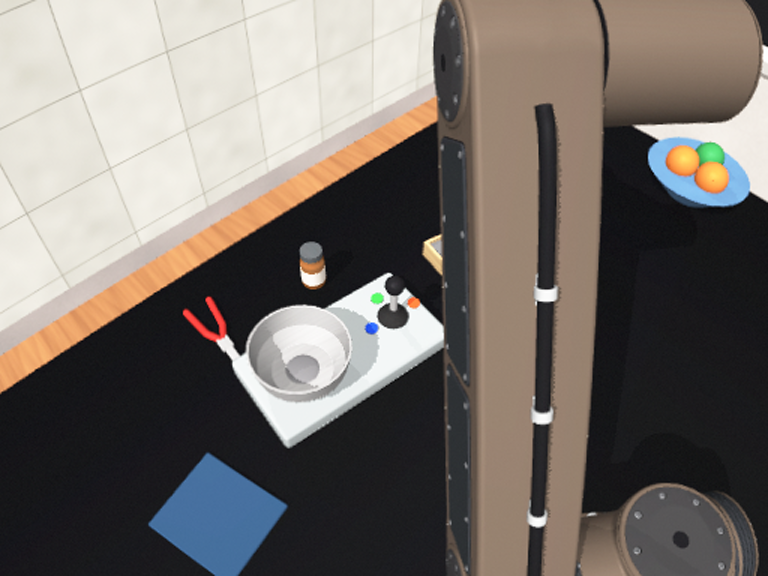

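The arm hides the frame in the side view, so I'll add an orientation-correction helper, fit the kinematics from the logged states, and carry on.

```bash
cat > go.py <<'E'
# go.py x y z headingdeg tipdeg : remaining shift/turn (tool axes, fractions). tool x = bin x; tip = lip-down tilt
from st import *
def target(psi,tip):
    B=R.from_euler('z',psi,degrees=True)*R.from_euler('y',-tip,degrees=True)   # bin orientation
    return B*R.from_euler('x',180,degrees=True)
if __name__=='__main__':
    a=[float(v) for v in sys.argv[1:]]
    s,M=st(); T=target(a[3],a[4]); C=R.from_matrix(M)
    print('shift',(M.T@(np.array(a[:3])-s['tool_pos'])/.4).round(4),'turn',((C.inv()*T).as_rotvec(degrees=True)/90).round(4))
E
python3 go.py .582 -.344 .2 -12.3 0
cat > kin.py <<'E'
import numpy as np, json
from scipy.optimize import least_squares
from scipy.spatial.transform import Rotation as R
def fk(q,p):
    a1,off,h,L1,L2,e,L3=p
    # base z; pitch about y; forearm along rotated x at angle
    A=R.from_euler('z',q[0]); S=A*R.from_euler('y',q[1]); E=S*R.from_euler('y',q[2]); W=E*R.from_euler('z',q[3]*SG); P=W*R.from_euler('y',q[4]); T=P*R.from_euler('z',q[5])
    pos=A.apply([a1,off,h])+S.apply([0,0,L1])+E.apply([e,0,L2])+P.apply([0,0,L3])
    return pos,T
SG=1
def fit():
    D=[json.loads(l) for l in open('/tmp/log.jsonl')]
    D.append([[-1.45260506,.491557619,1.55943294,0,1.09171822,-.105588],[.13870414,-.60918699,.23073464],[.781635942,-.623734673,-.000392,-.000397]])
    f=lambda p:np.concatenate([fk(q,p)[0]-np.array(t) for q,t,o in D]+[np.array(p-P0)*1e-4])
    P0=np.array([.0,.067,.3,.45,.45,0,.25])
    s=least_squares(f,P0); 
    for q,t,o in D: print((fk(q,s.x)[0]-np.array(t)).round(4), (R.from_quat(o).inv()*fk(q,s.x)[1]).as_matrix().round(2).tolist())
    return s.x
if __name__=='__main__': print(fit().round(4))
E
python3 kin.py
```

```text
t3.15 q [-0.629  0.563  1.423  0.008  1.176 -0.162] p [ 0.5792 -0.3373  0.233 ] F [-0.2  0.2  0.5] w0.996 yawx -26.94 z [-0.011  0.018 -1.   ]
shift [0.0153 0.0126 0.0821] turn [-0.0083  0.0106 -0.1628]
[ 0.  0. -0.] [[-1.0, 0.0, -0.0], [-0.0, -1.0, 0.0], [-0.0, 0.0, 1.0]]
[0. 0. 0.] [[-1.0, 0.0, 0.0], [-0.0, -1.0, 0.0], [0.0, 0.0, 1.0]]
[ 0.  0. -0.] [[-1.0, 0.0, -0.0], [-0.0, -1.0, 0.0], [-0.0, 0.0, 1.0]]
[ 0.  0. -0.] [[-1.0, 0.0, -0.0], [-0.0, -1.0, 0.0], [-0.0, 0.0, 1.0]]
[-0.  0.  0.] [[-1.0, -0.0, -0.0], [0.0, -1.0, 0.0], [-0.0, 0.0, 1.0]]
[0.     0.0659 0.1967 0.5868 0.411  0.0431 0.2552]
```

```bash
python3 -m handwheel '{"delta_pos":[[0.015,0.012,0],[0,0,0],[0,0,0],[0,0,0.04]],"dr":[[-0.008,0.01,-0.06],[0,0,-0.06],[0,0,-0.04],[0,0,0]],"hand":[1,1,1,1]}' >/dev/null
python3 go.py .582 -.344 .15 -12.3 0
python3 - <<'E'
from kin import *
import kin
p=fit() if 0 else np.array([0,.0659,.1967,.5868,.411,.0431,.2552])
D=[json.loads(l) for l in open('/tmp/log.jsonl')]
for SG in (1,-1):
    kin.SG=SG
    for q,t,o in D[2:5]: print(SG,R.from_quat(o).as_matrix()[:,2].round(4),fk(q,p)[1].as_matrix()[:,2].round(4))
E
```

```text
t3.48 q [-0.631  0.578  1.434 -0.002  1.127 -0.413] p [ 0.583  -0.345   0.2181] F [ 1.2 -0.1 -0.7] w0.999 yawx -12.43 z [ 0.    -0.002 -1.   ]
shift [-0.003  -0.0023  0.1701] turn [ 0.0015 -0.0004 -0.0014]
1 [-0.0112  0.0176 -0.9998] [-0.0112  0.0176 -0.9998]
1 [-0.0113  0.0177 -0.9998] [-0.0113  0.0177 -0.9998]
1 [ 1.0e-04 -2.4e-03 -1.0e+00] [ 1.0e-04 -2.4e-03 -1.0e+00]
-1 [-0.0112  0.0176 -0.9998] [-0.0202  0.0052 -0.9998]
-1 [-0.0113  0.0177 -0.9998] [-0.0203  0.0053 -0.9998]
-1 [ 1.0e-04 -2.4e-03 -1.0e+00] [ 2.3e-03  6.0e-04 -1.0e+00]
```

```bash
python3 -m handwheel '{"delta_pos":[[-0.003,-0.002,0.06],[0,0,0.06],[0,0,0.06],[0,0,0.06],[0,0,0.05],[0,0,0.03],[0,0,0]],"dr":[[0,0,0],[0,0,0],[0,0,0],[0,0,0],[0,0,0],[0,0,0],[0,0,0]],"hand":[1,1,1,1,1,1,1]}' >/dev/null
python3 go.py .582 -.344 .08 -12.3 0
python3 - <<'E'
from h import *
snap('top','top2',(230,130,410,270),4)
print([((np.array(proj('top',P))-[230,130])*4).round() for P in [(.582,-.344,.119),(.582,-.344,.08)]])
E
```

```text
t4.07 q [-0.631  0.722  1.557 -0.002  0.864 -0.391] p [ 0.5807 -0.3436  0.0817] F [ 0.2 -0.5 -0.2] w0.995 yawx -13.69 z [-0.002 -0.    -1.   ]
shift [0.0034 0.0003 0.0042] turn [ 0.0007  0.0015 -0.0154]
[array([465., 258.]), array([454., 265.])]
```

View pics/top2.png

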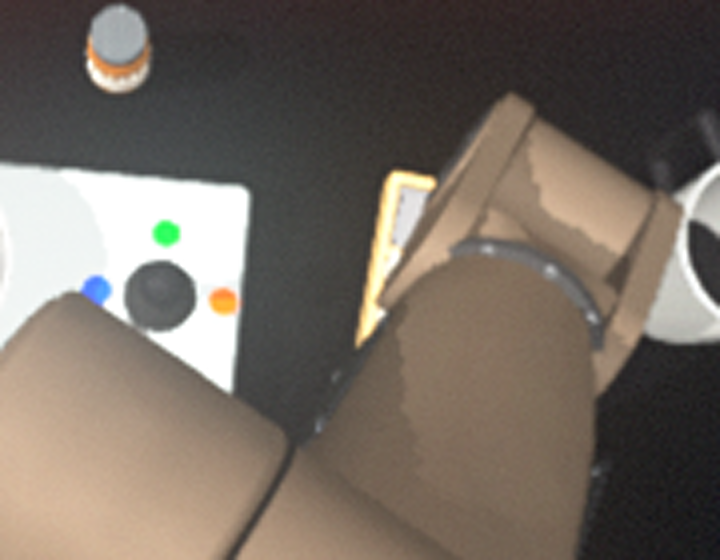

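```bash
python3 -m handwheel '{"delta_pos":[[0.003,0,0.005],[0,0,0],[0,0,0],[0,0,0],[0,0,0],[0,0,0],[0,0,0],[0,0,0],[0,0,0],[0,0,0]],"dr":[[0,0,-0.012],[0,0,0],[0,0,0],[0,0,0],[0,0,0],[0,0,0],[0,0,0],[0,0,0],[0,0,0],[0,0,0]],"hand":[1,0,0,0,0,0,0,0,0,0]}' 60 >/dev/null
python3 go.py .582 -.344 .08 -12.3 0
```

```text
t4.95 q [-0.63   0.718  1.549 -0.002  0.867 -0.409] p [ 0.5844 -0.3455  0.0871] F [ 0.7 -0.4  0.4] w0.133 yawx -12.62 z [ 0.006 -0.006 -1.   ]
shift [-0.0069 -0.0025  0.0176] turn [ 0.0031 -0.0043 -0.0036]
```

```bash
python3 -m handwheel '{"delta_pos":[[0,0,0],[0,0,0],[0,0,0.025],[0,0,0],[0,0,0],[0,0,0]],"dr":[[0,0,0],[0,0,0],[0.003,-0.004,-0.003],[0,0,0],[0,0,0],[0,0,0]],"hand":[0.35,0.35,0.35,0.35,0,0]}' >/dev/null
python3 go.py .582 -.344 .08 -12.3 0
python3 -m handwheel '{"delta_pos":[[0,0,0],[0,0,0],[0,0,0],[0,0,0]],"dr":[[0,0,0],[0,0,0],[0,0,0],[0,0,0]],"hand":[0,0,0,0]}' 60 >/dev/null
python3 go.py .582 -.344 .08 -12.3 0
```

```text
t5.45 q [-0.631  0.734  1.549  0.     0.859 -0.416] p [ 0.5846 -0.3457  0.0758] F [-0.2 -0.2 -2.2] w0.131 yawx -12.33 z [-0.  0. -1.]
shift [-0.0072 -0.0027 -0.0105] turn [-0.0003  0.0002 -0.0003]
t5.78 q [-0.631  0.734  1.549  0.     0.859 -0.416] p [ 0.5846 -0.3457  0.0758] F [-0.1 -0.2  0.1] w0.131 yawx -12.33 z [-0.  0. -1.]
shift [-0.0073 -0.0028 -0.0105] turn [-0.0003  0.0001 -0.0004]
```

```bash
python3 -m handwheel '{"delta_pos":[[0,0,-0.02],[0,0,-0.03],[0,0,-0.04],[0,0,-0.04]],"dr":[[0,0,0],[0,0,0],[0,0,0],[0,0,0]],"hand":[0,0,0,0]}' >/dev/null
python3 go.py .5846 -.3457 .30 -12.3 0
python3 -m handwheel '{"delta_pos":[[0,0,-0.05],[0,0,-0.06],[0,0,-0.06],[0,0,-0.06],[0,0,-0.06],[0,0,-0.06],[0,0,-0.05],[0,0,-0.03],[0,0,0]],"dr":[[0,0,0],[0,0,0],[0,0,0],[0,0,0],[0,0,0],[0,0,0],[0,0,0],[0,0,0],[0,0,0]],"hand":[0,0,0,0,0,0,0,0,0]}' >/dev/null
python3 go.py .5846 -.3457 .30 -12.3 0
cat > plan.py <<'E'
# search IK for tip poses with lip over bowl
from kin import *
from go import target
p=np.array([0,.0659,.1967,.5868,.411,.0431,.2552])
lo=np.array([-3.1,-.84,.05,-1.13,.06,-2.69]);hi=np.array([3.1,2.19,2.79,4.28,2.93,2.69])
TCPb=np.array([.060,0,.0718]);LIP=np.array([-.063,0,.046])
F=R.from_euler('z',180,degrees=True)
def tcp(lip,psi,tip):
    B=target(psi,tip)*R.from_euler('x',180,degrees=True).inv()
    return np.array(lip)+B.apply(TCPb-LIP),target(psi,tip)
def ik(P,T,q0):
    def f(q):
        a,o=fk(q,p); return np.concatenate([(a-P)*5,((o*F).inv()*T).as_rotvec()])
    s=least_squares(f,np.clip(q0,lo+1e-3,hi-1e-3),bounds=(lo,hi)); return s.x,np.abs(s.fun).max()
if __name__=='__main__':
    for psi in range(-180,180,30):
        d=np.array([np.cos(np.radians(psi)),np.sin(np.radians(psi))])
        lip=np.r_[np.array([.595,.082])+.015*d,.14]
        q=np.array([0,.5,1.5,0,1.1,-np.radians(psi)]); out=[]
        for tip in (0,20,40,50,60,70,80,85):
            P,T=tcp(lip,psi,tip); q,e=ik(P,T,q); out.append(round(e,3))
        print(psi,out,q.round(2),P.round(3))
E
python3 plan.py
```

```text
t6.12 q [-0.631  0.673  1.515  0.     0.962 -0.416] p [ 0.5831 -0.3446  0.1273] F [-0.4  1.  -3. ] w0.132 yawx -12.33 z [-0.006  0.005 -1.   ]
shift [ 1.300e-03  4.000e-04 -4.318e-01] turn [-0.0023  0.0045 -0.0004]
t6.87 q [-6.310e-01  5.020e-01  1.296e+00  1.000e-03  1.343e+00 -4.160e-01] p [ 0.5824 -0.344   0.321 ] F [-0.2 -0.4 -2.8] w0.133 yawx -12.33 z [ 0.  0. -1.]
shift [0.0063 0.0031 0.0525] turn [-0.0003 -0.0002 -0.0004]
-180 [np.float64(0.186), np.float64(0.283), np.float64(0.428), np.float64(0.44), np.float64(0.398), np.float64(0.314), np.float64(0.216), np.float64(0.206)] [ 0.07  1.05  0.96 -0.32  2.67  2.69] [0.595 0.082 0.265]
-150 [np.float64(0.0), np.float64(0.007), np.float64(0.061), np.float64(0.066), np.float64(0.051), np.float64(0.019), np.float64(0.0), np.float64(0.0)] [ 0.17  1.    1.05 -0.59  2.48  2.62] [0.595 0.082 0.265]
-120 [np.float64(0.0), np.float64(0.0), np.float64(0.0), np.float64(0.0), np.float64(0.0), np.float64(0.0), np.float64(0.0), np.float64(0.0)] [ 0.31  0.91  1.26 -0.94  2.17  2.41] [0.595 0.082 0.265]
-90 [np.float64(0.0), np.float64(0.0), np.
[... 1090 characters left out ...]
.0), np.float64(0.0), np.float64(0.0)] [-0.42  0.62  2.06  1.62  1.45 -2.68] [0.595 0.082 0.265]
90 [np.float64(0.0), np.float64(0.0), np.float64(0.0), np.float64(0.0), np.float64(0.0), np.float64(0.0), np.float64(0.0), np.float64(0.0)] [-0.39  0.73  1.73  1.21  1.74 -2.51] [0.595 0.082 0.265]
120 [np.float64(0.0), np.float64(0.0), np.float64(0.0), np.float64(0.0), np.float64(0.0), np.float64(0.0), np.float64(0.0), np.float64(0.0)] [-0.28  0.85  1.41  0.92  2.09 -2.48] [0.595 0.082 0.265]
150 [np.float64(0.0), np.float64(0.0), np.float64(0.028), np.float64(0.037), np.float64(0.029), np.float64(0.007), np.float64(0.0), np.float64(0.0)] [-0.14  0.96  1.14  0.61  2.42 -2.63] [0.595 0.082 0.265]
```

Plan: bin heading of about 105° at the bowl, which gives a feasible IK through the whole tip and also matches the pad's yaw. I'll carry it over high first.

```bash
python3 -m handwheel '{"delta_pos":[[-0.005,-0.02,0],[-0.011,-0.04,0],[-0.015,-0.06,0],[-0.019,-0.072,0],[-0.019,-0.072,0],[-0.019,-0.072,0],[-0.019,-0.072,0],[-0.019,-0.072,0],[-0.019,-0.072,0],[-0.019,-0.072,0],[-0.019,-0.072,0],[-0.019,-0.072,0]],"dr":[[0,0,0],[0,0,0],[0,0,0],[0,0,0],[0,0,0],[0,0,0],[0,0,0],[0,0,0],[0,0,0],[0,0,0],[0,0,0],[0,0,0]],"hand":[0,0,0,0,0,0,0,0,0,0,0,0]}' >/dev/null
python3 go.py .559 .215 .32 -12.3 0
python3 -m handwheel '{"delta_pos":[[-0.019,-0.072,0],[-0.019,-0.072,0],[-0.019,-0.072,0],[-0.017,-0.072,0],[-0.015,-0.06,0],[-0.01,-0.04,0],[-0.005,-0.02,0],[0,0,0]],"dr":[[0,0,0],[0,0,0],[0,0,0],[0,0,0],[0,0,0],[0,0,0],[0,0,0],[0,0,0]],"hand":[0,0,0,0,0,0,0,0]}' >/dev/null
python3 go.py .559 .215 .32 105 0
```

```text
t7.87 q [-0.127  0.329  1.604  0.006  1.227  0.091] p [ 0.5581 -0.0033  0.3107] F [ 0.6  0.8 -3.2] w0.134 yawx -12.58 z [-0.018  0.008 -1.   ]
shift [-0.1171 -0.5331 -0.0189] turn [-0.0024  0.0121 -0.0031]
t8.53 q [0.21  0.357 1.579 0.015 1.237 0.415] p [0.5385 0.1861 0.3044] F [-0.5 -0.1 -2.5] w0.129 yawx -12.01 z [-0.034  0.008 -0.999]
shift [ 0.0339 -0.0813 -0.0402] turn [-0.0226  0.0133 -1.2999]
```

```bash
python3 -m handwheel '{"delta_pos":[[0.017,-0.04,-0.02],[0.017,-0.04,-0.02],[0,0,0],[0,0,0],[0,0,0],[0,0,0],[0,0,0],[0,0,0],[0,0,0],[0,0,0],[0,0,0],[0,0,0]],"dr":[[-0.006,0.012,-0.02],[-0.006,0.012,-0.04],[0,0,-0.06],[0,0,-0.065],[0,0,-0.065],[0,0,-0.065],[0,0,-0.065],[0,0,-0.065],[0,0,-0.065],[0,0,-0.065],[0,0,-0.065],[0,0,-0.065]],"hand":[0,0,0,0,0,0,0,0,0,0,0,0]}' >/dev/null
python3 go.py .559 .215 .30 105 0
python3 -m handwheel '{"delta_pos":[[0,0,0],[0,0,0],[0,0,0],[0,0,0],[0,0,0],[0,0,0],[0,0,0],[0,0,0],[0,0,0],[0,0,0]],"dr":[[0,0,-0.065],[0,0,-0.065],[0,0,-0.065],[0,0,-0.065],[0,0,-0.065],[0,0,-0.065],[0,0,-0.065],[0,0,-0.06],[0,0,-0.04],[0,0,0]],"hand":[0,0,0,0,0,0,0,0,0,0]}' >/dev/null
python3 go.py .559 .215 .26 105 0
python3 - <<'E'
from h import *
snap('side','side3')
E
```

```text
t9.53 q [ 0.256  0.378  1.521 -0.022  1.26  -0.68 ] p [0.5529 0.2073 0.3136] F [ 0.4 -0.8 -3.9] w0.129 yawx 54.01 z [-0.012 -0.024 -1.   ]
shift [0.0256 0.0009 0.0332] turn [-0.0046  0.0172 -0.5665]
t10.37 q [ 0.242  0.375  1.541 -0.023  1.256 -1.608] p [0.548  0.1972 0.3081] F [ 0.4 -0.1 -2.8] w0.135 yawx 106.40 z [-0.024 -0.028 -0.999]
shift [0.0374 0.0427 0.1182] turn [-0.0195  0.0131  0.0153]
```

View pics/side3.png

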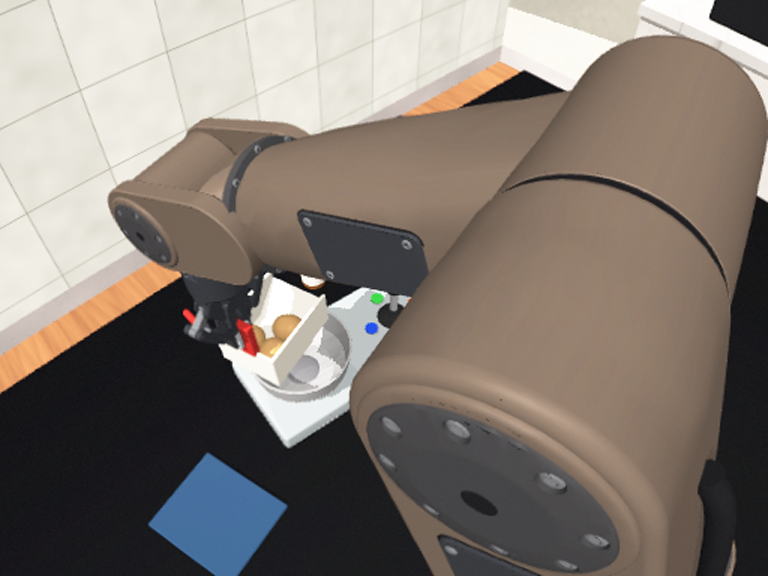

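All three potatoes are still in the bin (around (270,335)), and it hangs level over the bowl. Tipping to about 40° now with the lip kept over the bowl.

```bash
cat > tip.py <<'E'
# tip.py lipx lipy lipz psi tip : shift/turn left to bring the lip there
from go import *
a=[float(v) for v in sys.argv[1:]]
s,M=st(); C=R.from_matrix(M); FX=R.from_euler('x',180,degrees=True)
TL=np.array([.123,0,.0258])
B=C*FX; lip=s['tool_pos']-B.apply(TL)
T=target(a[3],a[4]); P=np.array(a[:3])+(T*FX).apply(TL)
print('lip now',lip.round(4),'tip now %.1f'%(np.degrees(np.arcsin(B.apply([1,0,0])[2]))),'psi %.1f'%np.degrees(np.arctan2(*B.apply([1,0,0])[1::-1])))
print('shift',(M.T@(P-s['tool_pos'])/.4).round(4),'turn',((C.inv()*T).as_rotvec(degrees=True)/90).round(4), 'tcp target',P.round(3))
E
python3 -m handwheel '{"delta_pos":[[0.004,0.01,0.01],[0.004,0.01,0.01],[0.004,0.01,0.01],[0.004,0.01,0.01],[0.003,0.005,0.01],[0.003,0,0.01],[0.003,0,0.01],[0,0,0],[0,0,0],[-0.003,0,-0.01],[-0.003,0,-0.01],[0,0,0]],"dr":[[-0.01,0.03,0.008],[-0.01,0.035,0.008],[0,0.035,0],[0,0.035,0],[0,0.035,0],[0,0.035,0],[0,0.035,0],[0,0.035,0],[0,0.035,0],[0,0.035,0],[0,0.03,0],[0,0,0]],"hand":[0,0,0,0,0,0,0,0,0,0,0,0]}' >/dev/null
python3 tip.py .5906 .0965 .18 105 42
```

```text
t11.42 q [-0.     0.444  1.616  0.6    1.294 -2.016] p [0.5612 0.2045 0.2841] F [-0.3  0.1 -3.6] w0.128 yawx 101.97 z [-0.131  0.543 -0.829]
lip now [0.579  0.1188 0.194 ] tip now 34.0 psi 102.0
shift [-0.0819  0.0053 -0.0474] turn [ 0.0109  0.0889 -0.0273] tcp target [0.571 0.168 0.281]
```

```bash
python3 -m handwheel '{"delta_pos":[[-0.018,0.001,-0.012],[-0.018,0.001,-0.012],[-0.018,0.001,-0.012],[-0.018,0.001,-0.012],[0,0,0]],"dr":[[0.003,0.022,-0.007],[0.003,0.022,-0.007],[0.003,0.022,-0.007],[0.003,0.022,-0.007],[0,0,0]],"hand":[0,0,0,0,0]}' >/dev/null
python3 tip.py .5906 .0965 .155 105 45
python3 kin.py
```

```text
t11.83 q [-0.099  0.491  1.603  0.681  1.403 -2.166] p [0.5701 0.1688 0.2811] F [ 0.5 -0.9 -3.6] w0.133 yawx 104.31 z [-0.175  0.641 -0.747]
lip now [0.5883 0.0963 0.1801] tip now 41.7 psi 104.3
shift [-0.0467  0.0033  0.0283] turn [-0.0016  0.0371 -0.0058] tcp target [0.573 0.163 0.26 ]
[ 0.  0. -0.] [[-1.0, 0.0, -0.0], [-0.0, -1.0, 0.0], [-0.0, 0.0, 1.0]]
[0. 0. 0.] [[-1.0, 0.0, 0.0], [-0.0, -1.0, 0.0], [0.0, 0.0, 1.0]]
[0. 0. 0.] [[-1.0, 0.0, -0.0], [-0.0, -1.0, 0.0], [-0.0, 0.0, 1.0]]
[0. 0. 0.] [[-1.0, 0.0, -0.0], [-0.0, -1.0, 0.0], [-0.0, 0.0, 1.0]]
[0. 0. 0.] [[-1.0, 0.0, -0.0], [-0.0, -1.0, 0.0], [-0.0, 0.0, 1.0]]
[0. 0. 0.] [[-1.0, 0.0, -0.0], [-0.0, -1.0, 0.0], [-0.0, 0.0, 1.0]]
[0. 0. 0.] [[-1.0, 0.0, -0.0], [-0.0, -1.0, 0.0], [-0.0, 0.0, 1.0]]
[0. 0. 0.] [[-1.0, 0.0, -0.0], [-0.0, -1.0, 0.0], [-0.0, 0.0, 1.0]]
[0. 0. 0.] [[-1.0, 0.0, -0.0], [-0.0, -1.0, 0.0], [-0.0, 0.0, 1.0]]
[0. 0. 0.] [[-1.0, 0.0, -0.0], [-0.0, -1.0, 0.0], [-0.0, 0.0, 1.0]]
[0. 0. 0.] [[-1.0, 0.0, 0.0], [-0.0, -1.0, 0.0], [0.0, 0.0, 1.0]]
[0. 0. 0.] [[-1.0, 0.0, -0.0], [-0.0, -1.0, 0.0], [-0.0, 0.0, 1.0]]
[-0.  0.  0.] [[-1.0, 0.0, 0.0], [-0.0, -1.0, 0.0], [0.0, 0.0, 1.0]]
[-0.  0.  0.] [[-1.0, 0.0, -0.0], [-0.0, -1.0, 0.0], [-0.0, 0.0, 1.0]]
[-0.  0.  0.] [[-1.0, -0.0, -0.0], [0.0, -1.0, 0.0], [-0.0, 0.0, 1.0]]
[ 0.  0. -0.] [[-1.0, 0.0, -0.0], [-0.0, -1.0, -0.0], [-0.0, -0.0, 1.0]]
[ 0.  0. -0.] [[-1.0, 0.0, -0.0], [-0.0, -1.0, 0.0], [-0.0, 0.0, 1.0]]
[-0. -0.  0.] [[-1.0, -0.0, -0.0], [0.0, -1.0, 0.0], [-0.0, 0.0, 1.0]]
[-0.      0.0659  0.1967  0.5868  0.411   0.0431  0.2552]
```

```bash
python3 -m handwheel '{"delta_pos":[[-0.022,0.001,0.015],[-0.022,0.001,0.015],[-0.0025,0,-0.012],[-0.0025,0,-0.012],[-0.0025,0,-0.012],[-0.0025,0,-0.012],[-0.0025,0,-0.012],[-0.0025,0,-0.012]],"dr":[[0,0.018,-0.003],[0,0.018,-0.003],[0,0.025,0],[0,0.025,0],[0,0.025,0],[0,0.025,0],[0,0.025,0],[0,0.025,0]],"hand":[0,0,0,0,0,0,0,0]}' >/dev/null
python3 tip.py .5906 .0965 .145 105 65
```

```text
t12.50 q [-0.208  0.588  1.606  0.85   1.573 -2.317] p [0.5769 0.1415 0.2736] F [-0.5  0.9 -2.5] w0.133 yawx 103.43 z [-0.223  0.815 -0.535]
lip now [0.5864 0.0985 0.1559] tip now 57.6 psi 103.4
shift [-0.0376  0.0044 -0.0306] turn [-0.0024  0.0817 -0.0095] tcp target [0.583 0.124 0.267]
```

```bash
python3 -m handwheel '{"delta_pos":[[-0.009,0.001,-0.008],[-0.009,0.001,-0.008],[-0.009,0.001,-0.008],[-0.009,0.001,-0.008],[-0.0025,0,-0.012],[-0.0025,0,-0.012],[-0.0025,0,-0.012],[-0.0025,0,-0.012]],"dr":[[0,0.021,-0.002],[0,0.021,-0.002],[0,0.021,-0.002],[0,0.021,-0.002],[0,0.025,0],[0,0.025,0],[0,0.025,0],[0,0.025,0]],"hand":[0,0,0,0,0,0,0,0]}' >/dev/null
python3 tip.py .5906 .0965 .145 105 84
python3 - <<'E'
from h import *
snap('side','side4',(90,90,320,310),2.6)
E
```

```text
t13.17 q [-0.3    0.714  1.581  0.987  1.789 -2.429] p [0.5885 0.1044 0.2692] F [ 0.  -0.2 -2.6] w0.133 yawx 103.42 z [-0.255  0.932 -0.259]
lip now [0.5894 0.0975 0.1438] tip now 75.0 psi 103.4
shift [-0.0117 -0.0003 -0.0512] turn [-0.0027  0.1002 -0.0048] tcp target [0.594 0.084 0.27 ]
```

View pics/side4.png

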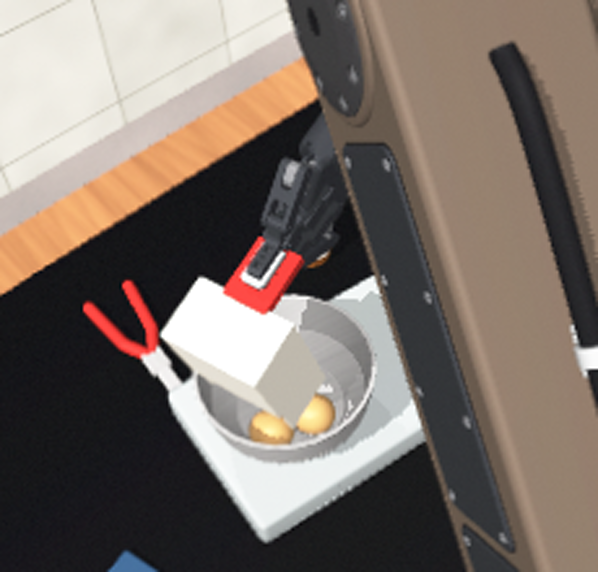

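Two potatoes are visible in the bowl at about (270,428) and (317,412). I'll tip to about 84° and hold.

```bash
python3 -m handwheel '{"delta_pos":[[-0.003,0,-0.012],[-0.003,0,-0.012],[-0.003,0,-0.012],[-0.003,0,-0.012],[0,0,0],[0,0,0],[0,0,0],[0,0,0],[0,0,0],[0,0,0]],"dr":[[0,0.025,-0.001],[0,0.025,-0.001],[0,0.025,-0.001],[0,0.025,-0.001],[0,0,0],[0,0,0],[0,0,0],[0,0,0],[0,0,0],[0,0,0]],"hand":[0,0,0,0,0,0,0,0,0,0]}' >/dev/null
python3 tip.py .5906 .0965 .145 105 84
python3 - <<'E'
import numpy as np
from h import *
f=[]
for i in range(4):
    snap('side' if i%2 else 'top','x%d'%i); f.append(r.read_state()['force'])
print(np.mean(f,0))
E
```

```text
t14.05 q [-0.336  0.787  1.565  1.054  1.906 -2.467] p [0.5946 0.084  0.2656] F [-0.  -0.2 -1.8] w0.131 yawx 102.17 z [-0.26  0.96 -0.1 ]
lip now [0.5905 0.0967 0.1406] tip now 84.3 psi 102.2
shift [ 0.0111 -0.0017 -0.0002] turn [-0.0019 -0.003  -0.0031] tcp target [0.594 0.084 0.27 ]
[ 0.49016418  0.3505993  -2.01857837]
```

```bash
python3 -m handwheel '{"delta_pos":[[0.03,0,0],[0.04,0,0],[0.045,0,0],[0.045,0,0],[0.04,0,0],[0,0,0],[0,0,0],[0,0,0],[0,0,0],[0,0,0],[0,0,0],[0,0,0]],"dr":[[0,0,0],[0,0,0],[0,0,0],[0,0,0],[0,-0.03,0],[0,-0.05,0],[0,-0.05,0],[0,-0.05,0],[0,-0.05,0],[0,-0.05,0],[0,-0.05,0],[0,-0.05,0]],"hand":[0,0,0,0,0,0,0,0,0,0,0,0]}' >/dev/null
python3 tip.py .5906 .0965 .25 104.4 0
python3 -m handwheel '{"delta_pos":[[0,0,0],[0,0,0],[0,0,0],[0,0,0],[0,0,0],[0,0,0],[0,0,0],[0,0,0],[0,0,0],[0,0,0],[0,0,0]],"dr":[[0,-0.055,0],[0,-0.055,0],[0,-0.055,0],[0,-0.055,0],[0,-0.055,0],[0,-0.055,0],[0,-0.055,0],[0,-0.055,0],[0,-0.055,0],[0,-0.04,0],[0,0,0]],"hand":[0,0,0,0,0,0,0,0,0,0,0]}' >/dev/null
python3 go.py .487 .4 .2 104.4 0
```

```text
t15.25 q [-0.247  0.493  1.447  0.721  1.678 -2.177] p [0.5917 0.0913 0.3571] F [-0.1  0.1 -2.4] w0.130 yawx 104.55 z [-0.197  0.727 -0.658]
lip now [0.6069 0.0317 0.2475] tip now 48.9 psi 104.6
shift [0.0579 0.0046 0.3753] turn [-0.0057 -0.5429  0.0039] tcp target [0.56  0.216 0.276]
t16.17 q [ 0.059  0.335  1.434 -0.026  1.357 -1.758] p [0.5869 0.0941 0.3729] F [ 0.4  1.1 -1.6] w0.135 yawx 104.41 z [ 0.018 -0.024 -1.   ]
shift [ 0.8146 -0.0562  0.409 ] turn [0.007  0.0179 0.0002]
```

```bash
python3 -m handwheel '{"delta_pos":[[0.03,-0.003,0],[0.05,-0.005,0],[0.07,-0.005,0],[0.08,-0.005,0],[0.08,-0.005,0],[0.08,-0.005,0],[0.08,-0.005,0],[0.08,-0.005,0],[0.08,-0.005,0],[0.07,-0.005,0],[0.05,-0.005,0.03],[0.02,0,0.04]],"dr":[[0.003,0.009,0],[0.003,0.009,0],[0,0,0],[0,0,0],[0,0,0],[0,0,0],[0,0,0],[0,0,0],[0,0,0],[0,0,0],[0,0,0],[0,0,0]],"hand":[0,0,0,0,0,0,0,0,0,0,0,0]}' >/dev/null
python3 go.py .487 .4 .12 104.4 0
python3 - <<'E'
from h import *
snap('side','side5'); snap('top','top5')
t=np.load('/tmp/top5.npz')['im']; s=np.load('/tmp/side5.npz')['im']
a=cv2.resize(s[90:384,40:330],None,fx=1.36,fy=1.36); b=cv2.resize(t[130:330,60:260],(400,400))
cv2.imwrite('pics/both5.png',np.hstack([a,b])[:,:,::-1] if a.shape[0]==b.shape[0] else np.hstack([a[:400],b])[:, :, ::-1])
E
```

```text
t17.17 q [ 0.576  0.401  1.376  0.048  1.362 -1.24 ] p [0.4804 0.4045 0.3555] F [-0.2 -0.  -2.2] w0.137 yawx 103.42 z [-0.023  0.041 -0.999]
shift [-0.0411  0.0212  0.5873] turn [-0.0083 -0.0287 -0.0107]
```

```bash
sleep 0; ls pics
```

```text
both5.png
crop0.png
side0.png
side1.png
side3.png
side4.png
side5.png
top0.png
top2.png
top5.png
x0.png
x1.png
x2.png
x3.png
```

View pics/both5.png

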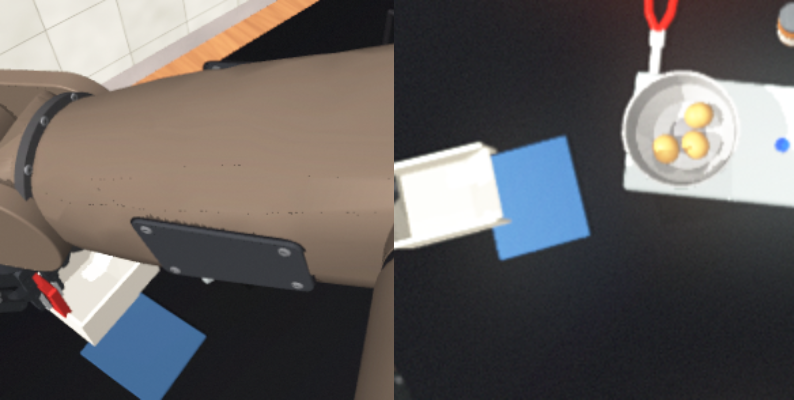

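All three potatoes are in the bowl at (697,115), (694,145) and (665,150) in the right panel, and the bin is empty. Lowering it onto the pad.

```bash
python3 -m handwheel '{"delta_pos":[[-0.02,0.01,0.03],[-0.02,0.01,0.05],[0,0,0.06],[0,0,0.07],[0,0,0.07],[0,0,0.07],[0,0,0.07],[0,0,0.06],[0,0,0.05],[0,0,0.03],[0,0,0]],"dr":[[-0.004,-0.014,-0.005],[-0.004,-0.014,-0.005],[0,0,0],[0,0,0],[0,0,0],[0,0,0],[0,0,0],[0,0,0],[0,0,0],[0,0,0],[0,0,0]],"hand":[0,0,0,0,0,0,0,0,0,0,0]}' >/dev/null
python3 go.py .487 .4 .08 104.4 0
```

```text
t18.18 q [ 0.541  0.614  1.667  0.002  0.866 -1.269] p [0.4974 0.3761 0.1201] F [ 0.2  0.1 -2. ] w0.131 yawx 103.64 z [-0.006 -0.002 -1.   ]
shift [ 0.0642 -0.0106  0.1003] turn [-0.0038  0.0003 -0.0084]
```

```bash
python3 -m handwheel '{"delta_pos":[[0.03,-0.005,0.02],[0.03,-0.005,0.02],[0.004,0,0.02],[0,0,0.01],[0,0,0]],"dr":[[-0.002,0,-0.004],[-0.002,0,-0.004],[0,0,0],[0,0,0],[0,0,0]],"hand":[0,0,0,0,0]}' >/dev/null
python3 go.py .487 .4 .08 104.4 0
```

```text
t18.60 q [ 5.820e-01  6.580e-01  1.671e+00 -1.000e-03  8.100e-01 -1.237e+00] p [0.4887 0.4004 0.092 ] F [-0.5 -0.1 -2. ] w0.133 yawx 104.25 z [ 0.003  0.001 -1.   ]
shift [ 0.0001 -0.0045  0.0299] turn [ 0.0019 -0.0003 -0.0017]
```

```bash
python3 -m handwheel '{"delta_pos":[[0,-0.004,0.014],[0,0,0.008],[0,0,0]],"dr":[[0.002,0,-0.002],[0,0,0],[0,0,0]],"hand":[0,0,0]}' >/dev/null
python3 go.py .487 .4 .08 104.4 0
python3 -m handwheel '{"delta_pos":[[0,0,0.006],[0,0,0.004],[0,0,0]],"dr":[[0,0,0],[0,0,0],[0,0,0]],"hand":[0,0,0]}' >/dev/null
python3 go.py .487 .4 .08 104.4 0
```

```text
t18.85 q [ 5.830e-01  6.690e-01  1.678e+00  1.000e-03  7.930e-01 -1.242e+00] p [0.4873 0.4003 0.0832] F [ 0.4 -0.3 -2.1] w0.134 yawx 104.49 z [ 0.001  0.001 -1.   ]
shift [-0.0005 -0.0008  0.0081] turn [ 0.0005 -0.0006  0.001 ]
t19.10 q [ 5.820e-01  6.730e-01  1.680e+00  1.000e-03  7.860e-01 -1.242e+00] p [0.4876 0.4003 0.0799] F [-0.4 -0.7 -1.9] w0.132 yawx 104.47 z [ 0.002  0.002 -1.   ]
shift [-0.0003 -0.0018 -0.0003] turn [ 0.0013 -0.001   0.0008]
```

```bash
python3 -m handwheel '{"delta_pos":[[0,0,0.004],[0,0,0]],"dr":[[0,0,0],[0,0,0]],"hand":[0,0]}' >/dev/null
python3 go.py .487 .4 .08 104.4 0
```

```text
t19.27 q [ 5.820e-01  6.720e-01  1.680e+00  1.000e-03  7.850e-01 -1.242e+00] p [0.4879 0.4005 0.0803] F [ 0.1  0.6 -2.1] w0.134 yawx 104.46 z [ 0.003  0.003 -1.   ]
shift [-0.0006 -0.0025  0.0008] turn [ 0.0022 -0.0014  0.0007]
```

```bash
python3 -m handwheel '{"delta_pos":[[0,0,0.008],[0,0,0.006]],"dr":[[0,0,0],[0,0,0]],"hand":[0,0]}' >/dev/null
python3 go.py .487 .4 .08 104.4 0
```

```text
t19.43 q [ 5.830e-01  6.730e-01  1.681e+00  1.000e-03  7.790e-01 -1.242e+00] p [0.4885 0.4012 0.0796] F [-10.6  -9.   28.1] w0.133 yawx 104.47 z [ 0.006  0.005 -1.   ]
shift [-0.0019 -0.0044 -0.0009] turn [ 0.0046 -0.0022  0.0007]
```

Contact (28 N), so it's down. Easing off, opening, then retreating straight up.

```bash
python3 -m handwheel '{"delta_pos":[[0,0,-0.004],[0,0,0],[0,0,0],[0,0,0],[0,0,0],[0,0,0]],"dr":[[0,0,0],[0,0,0],[0,0,0],[0,0,0],[0,0,0],[0,0,0]],"hand":[0,0.6,0.6,0.6,0.6,0.6]}' >/dev/null
python3 go.py .487 .4 .08 104.4 0
python3 -m handwheel '{"delta_pos":[[0,0,-0.02],[0,0,-0.04],[0,0,-0.06],[0,0,-0.08],[0,0,-0.08],[0,0,-0.08],[0,0,-0.08],[0,0,-0.06]],"dr":[[0,0,0],[0,0,0],[0,0,0],[0,0,0],[0,0,0],[0,0,0],[0,0,0],[0,0,0]],"hand":[0.6,0.6,0.6,0.6,0.6,0.6,0.6,0.6]}' >/dev/null
python3 go.py .5 .1 .26 0 0
python3 - <<'E'
from h import *
snap('top','top6',(80,140,320,290),3)
E
```

```text
t19.93 q [ 5.820e-01  6.700e-01  1.680e+00  1.000e-03  7.810e-01 -1.242e+00] p [0.4892 0.4012 0.0821] F [-0.3  0.6 -0.3] w0.600 yawx 104.46 z [ 0.008  0.006 -1.   ]
shift [-0.0016 -0.0063  0.0051] turn [ 0.0062 -0.0026  0.0006]
t20.60 q [ 5.820e-01  4.500e-01  1.476e+00  1.000e-03  1.218e+00 -1.241e+00] p [0.4859 0.3986 0.2865] F [ 0.6 -0.1 -0.1] w0.598 yawx 104.44 z [-0.003 -0.001 -1.   ]
shift [-0.7317 -0.1519  0.0668] turn [-1.1000e-03  1.6000e-03  1.1605e+00]
```

View pics/top6.png

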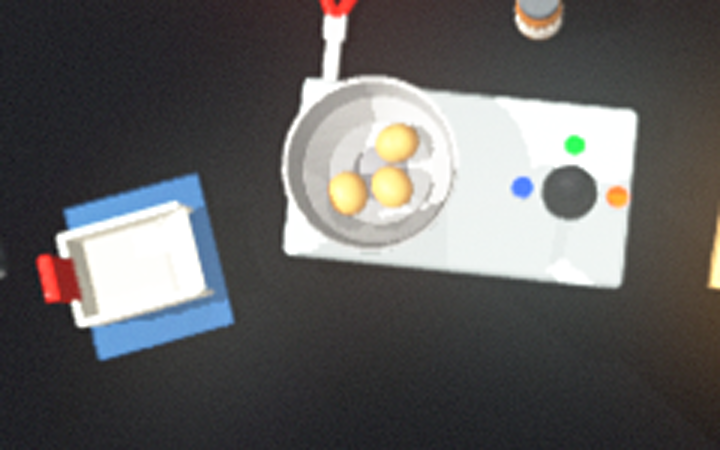

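The bin stands upright within the pad, and all three potatoes are in the bowl. For the stick, I'll push the knob with closed fingers from the robot side along the pivot-to-green direction (heading about −7°).

```bash
python3 -m handwheel '{"delta_pos":[[-0.04,-0.008,-0.01],[-0.08,-0.016,-0.005],[-0.09,-0.018,-0.005],[-0.09,-0.018,0],[-0.09,-0.018,0],[-0.09,-0.018,0],[-0.09,-0.018,0],[-0.09,-0.018,0],[-0.09,-0.018,0],[-0.09,-0.018,0],[-0.09,-0.018,0],[-0.09,-0.018,0]],"dr":[[0,0,0],[0,0,0],[0,0,0],[0,0,0],[0,0,0],[0,0,0],[0,0,0],[0,0,0],[0,0,0],[0,0,0],[0,0,0],[0,0,0]],"hand":[0,0,0,0,0,0,0,0,0,0,0,0]}' >/dev/null
python3 go.py .514 -.11 .26 83 0
python3 - <<'E'
from plan import *
q=np.array([-.3,.4,1.5,0,1.2,-1.7])
for P in [(.514,-.11,.26),(.514,-.11,.12),(.57,-.117,.12)]:
    q,e=ik(np.array(P),target(83,0),q); print(q.round(2),e)
E
```

```text
t21.65 q [-0.188  0.247  1.742  0.011  1.141 -2.027] p [ 0.5085 -0.0273  0.304 ] F [ 0.4  0.4 -0.1] w0.002 yawx 105.06 z [ 0.013  0.008 -1.   ]
shift [-0.2038 -0.0421  0.1085] turn [ 0.0087 -0.0043  0.2451]
[-0.34  0.32  1.76 -0.    1.06 -1.79] 2.4804412759976804e-14
[-0.34  0.5   1.92 -0.    0.72 -1.79] 3.844417052042126e-13
[-0.32  0.56  1.78 -0.    0.8  -1.76] 3.211875210240578e-12
```

```bash
python3 -m handwheel '{"delta_pos":[[-0.08,-0.016,0],[-0.07,-0.015,0],[-0.05,-0.01,0],[0,0,0],[0,0,0],[0,0,0],[0,0,0],[0,0,0]],"dr":[[0.008,-0.004,0],[0,0,0.05],[0,0,0.07],[0,0,0.07],[0,0,0.055],[0,0,0],[0,0,0],[0,0,0]],"hand":[0,0,0,0,0,0,0,0]}' >/dev/null
python3 go.py .514 -.11 .12 83 0
```

```text
t22.32 q [-0.358  0.273  1.702 -0.002  1.162 -1.785] p [ 0.51   -0.1211  0.3051] F [ 0.5 -0.6 -0.1] w-0.002 yawx 81.79 z [ 0.003 -0.003 -1.   ]
shift [0.0303 0.0043 0.4627] turn [ 0.002   0.0019 -0.0134]
```

```bash
python3 -m handwheel '{"delta_pos":[[0.028,0.004,0.04],[0,0,0.07],[0,0,0.08],[0,0,0.08],[0,0,0.07],[0,0,0.05],[0,0,0.03],[0,0,0]],"dr":[[0.002,0.002,-0.013],[0,0,0],[0,0,0],[0,0,0],[0,0,0],[0,0,0],[0,0,0],[0,0,0]],"hand":[0,0,0,0,0,0,0,0]}' >/dev/null
python3 go.py .514 -.11 .12 83 0
```

```text
t22.98 q [-3.300e-01  4.780e-01  1.909e+00  1.000e-03  7.470e-01 -1.807e+00] p [ 0.5153 -0.1065  0.1335] F [-0.1  0.5 -0.5] w0.004 yawx 84.61 z [ 0.007 -0.002 -1.   ]
shift [-0.0091 -0.0028  0.0336] turn [0.0049 0.0008 0.0179]
```

```bash
python3 -m handwheel '{"delta_pos":[[-0.009,-0.002,0.03],[0,0,0.006],[0,0,0]],"dr":[[0.005,0,0.018],[0,0,0],[0,0,0]],"hand":[0,0,0]}' >/dev/null
python3 go.py .5696 -.117 .12 83 0
python3 -m handwheel '{"delta_pos":[[0,0.02,0],[0,0.03,0],[0,0.03,0],[0,0.025,0]],"dr":[[0,0,0],[0,0,0],[0,0,0],[0,0,0]],"hand":[0,0,0,0]}' >/dev/null
python3 go.py .5696 -.117 .12 83 0
```

```text
t23.23 q [-0.335  0.503  1.916 -0.002  0.722 -1.783] p [ 0.5149 -0.1097  0.119 ] F [-0.1 -0.1 -0.4] w0.002 yawx 83.11 z [-0.    -0.001 -1.   ]
shift [-0.0017  0.138  -0.0026] turn [0.     0.001  0.0012]
t23.57 q [-0.318  0.547  1.807 -0.002  0.785 -1.768] p [ 0.5588 -0.1151  0.1221] F [-2.7 -0.1 -1.7] w-0.002 yawx 83.15 z [ 0.002 -0.002 -1.   ]
shift [-0.0014  0.0275  0.0053] turn [0.0015 0.0013 0.0017]
```

```bash
python3 -m handwheel '{"delta_pos":[[-0.001,0.018,0.004],[0,0.014,0],[0,0,0],[0,0,0],[0,0,0],[0,0,0]],"dr":[[0.001,0.001,0.001],[0,0,0],[0,0,0],[0,0,0],[0,0,0],[0,0,0]],"hand":[0,0,0,0,0,0]}' >/dev/null
python3 go.py .5696 -.117 .12 83 0
python3 - <<'E'
from h import *
snap('side','side7',(180,130,330,270),3); snap('top','top7',(200,130,350,270),3)
a=[cv2.imread('pics/%s7.png'%n)[:420,:400] for n in('side','top')]
cv2.imwrite('pics/both7.png',np.hstack(a))
K=np.array((.5676+.031,-.1168-.004,.134))
print((np.array(proj('side',K))-[180,130])*3,(np.array(proj('top',K))-[200,130])*3)
E
```

```text
t24.07 q [-3.140e-01  5.650e-01  1.770e+00 -1.000e-03  8.080e-01 -1.765e+00] p [ 0.5727 -0.117   0.1216] F [-2.8  0.5  0.1] w-0.000 yawx 83.13 z [-0.001 -0.    -1.   ]
shift [-0.0008 -0.0077  0.004 ] turn [-0.0008  0.0001  0.0015]
[230.55645258 161.41893879] [214.24596174 180.65427174]
```

View pics/both7.png

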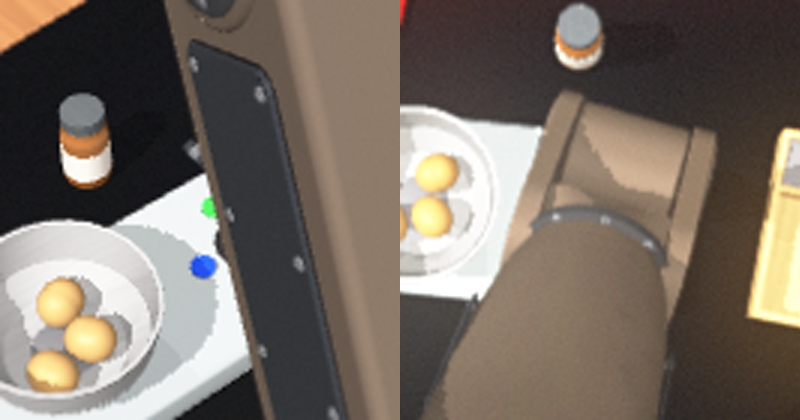

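The arm hides the knob from both cameras, so I'll rely on TCP geometry and the spring force while holding.

```bash
for i in 1 2 3; do python3 -m handwheel '{"delta_pos":[[0,0,0],[0,0,0],[0,0,0],[0,0,0],[0,0,0],[0,0,0]],"dr":[[0,0,0],[0,0,0],[0,0,0],[0,0,0],[0,0,0],[0,0,0]],"hand":[0,0,0,0,0,0]}' >/dev/null
python3 go.py .5696 -.117 .12 83 0; done
python3 - <<'E'
from h import *
f=[]
for i in range(10): vision.snapshot('top'); f.append(r.read_state()['force'])
f=np.array(f); print(f.mean(0).round(2),(f.std(0)/3).round(2))
E
```

```text
t24.67 q [-3.150e-01  5.640e-01  1.771e+00 -1.000e-03  8.080e-01 -1.765e+00] p [ 0.5721 -0.117   0.1217] F [-2.4  0.2 -0.6] w0.001 yawx 83.12 z [-0.002  0.    -1.   ]
shift [-0.0007 -0.0061  0.0043] turn [-0.001   0.0001  0.0013]
t25.17 q [-3.150e-01  5.640e-01  1.771e+00 -1.000e-03  8.080e-01 -1.765e+00] p [ 0.5721 -0.117   0.1217] F [-2.6  0.4  0.4] w0.001 yawx 83.12 z [-0.002  0.    -1.   ]
shift [-0.0008 -0.0061  0.0043] turn [-0.001   0.0001  0.0014]
t25.67 q [-3.150e-01  5.640e-01  1.771e+00 -1.000e-03  8.080e-01 -1.765e+00] p [ 0.5721 -0.117   0.1217] F [-3.1 -0.3 -1.4] w0.003 yawx 83.12 z [-0.002 -0.    -1.   ]
shift [-0.0008 -0.0062  0.0043] turn [-0.001   0.0001  0.0014]
[-3.5   0.18 -0.2 ] [0.2  0.16 0.17]
```

Average force is about 3 to 3.5 N along −x, so the tilt is about 0.38 rad, held for more than 2 s. Releasing with a quick straight retreat.

```bash
python3 -m handwheel '{"delta_pos":[[0,-0.1,0],[0,-0.1,0],[0,-0.06,0],[0,-0.02,-0.04],[0,0,-0.08],[0,0,-0.09],[0,0,-0.09],[0.06,0,-0.05],[0.09,0,0],[0.09,0,0],[0.09,0,0],[0.09,0,0]],"dr":[[0,0,0],[0,0,0],[0,0,0],[0,0,0],[0,0,0],[0,0,0],[0,0,0],[0,0,0],[0,0,0],[0,0,0],[0,0,0],[0,0,0]],"hand":[0,0,0,0,0,0,0,0,0,0,0,0]}' >/dev/null
python3 -m handwheel '{"delta_pos":[[0.09,0,0],[0.09,0,0],[0.08,0,0],[0.06,0,0],[0.04,0,0],[0,0,0]],"dr":[[0,0,0],[0,0,0],[0,0,0],[0,0,0],[0,0,0],[0,0,0]],"hand":[0,0,0,0,0,0]}' >/dev/null
python3 st.py
python3 - <<'E'
from h import *
snap('top','top8'); snap('side','side8')
a=cv2.imread('pics/top8.png'); b=cv2.imread('pics/side8.png')
cv2.imwrite('pics/both8.png',np.vstack([a[130:420,:],b[150:450,:]]))
E
```

```text
t27.67 q [ 0.298  0.328  1.7   -0.014  1.071 -1.14 ] p [0.507  0.2211 0.2773] F [ 0.6  0.1 -0.1] w0.002 yawx 82.78 z [ 0.044  0.    -0.999]
```

View pics/both8.png

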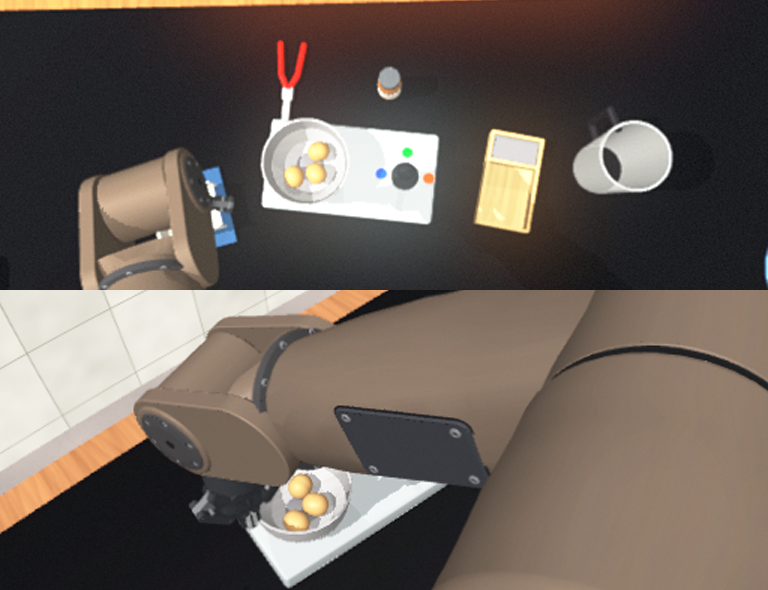

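The knob is back at (405,306) in full-image terms, as at the start. The jar, spice jar and pliers match the first picture, and the arm is clear at z = 0.28. Handing in.

```bash
python3 -c "
from bench import r
print(r.job_done())"
```

```text
the job is handed in; nothing more can be done
None
```

The job is done and handed in at about 28 s of robot time.

- **Bin:** I lifted it straight out of the frame by its red tab and tipped it to about 84° over the bowl. The pictures show all three potatoes in the bowl and the empty bin upright on the pad.
- **Stick:** I pushed the knob towards the green mark with closed fingers and held it there for more than 2 s. After I let go, the top view showed the knob back at its starting position.
- **Bystanders:** the blender container, spice jar and pliers look where they were in the first picture. I judged this by eye and did not measure it.

**Checks that were not clean:**
- **Stick tilt not seen:** the arm hid the knob from both cameras during the push. The tilt, about 0.38 rad with the knob some 30 mm over, comes from the tool position and a spring force of about 3 N.
- **Wrong first move:** I got a sign wrong, so the arm swung outward and came back close past the blender container. No contact force showed.
- **Setting down:** the wrist force rose briefly to about 28 N (vertical) as the bin touched the pad.
- **Last look at the bin:** the arm covered most of the bin in the last picture. The clear view of it on the pad is from just before the stick was moved.

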